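# Clear a rejected truffle and reset the portion scale

## Task

The portion scale has stopped on an overweight truffle: take the truffle off its pan, put it in the open red dotted bowl and let go of it. Only then clear the scale: press its yellow, blue and green keys one at a time in that order, each fully down for a moment and let up again before the next, and do not press the red key. Keep the bowl standing about where it is and leave everything else alone.

Things in the scene. Friction and masses are not known exactly. Their poses are not given: they have to be found in the camera images.
- scale: white portion scale, 250 deep x 240 wide x 155 mm high, fixed; origin at the centre of its underside, x axis to its back (its front faces the robot), z up. In front a low panel rises to the back at 32 degrees from level; four coloured round keys stand in a row on it, 46 mm apart along y, any colour in any place; row centre on the panel at (-115, 0, 38) mm
- pan (a point): centre of the floor of the scale's steel pan (214 x 240 mm, rim 5 mm high), axes as the scale. The pan overhangs the key panel: front edge at scale x = -109 mm, underside z = 144, floor z = 150 mm, so a gripper cannot reach the keys from straight above: the tool must lean with the panel
- reject_mid (a point): the rejected chocolate truffle that lies on the pan: dark brown firm rounded lump with flat foot, 38 mm across at mid height, 34 mm high, about 35 g; the point is its centre, 17 mm above its underside, z up through its top
- bowl: open red reject bowl with coloured dots: 156 mm across the rim, 110 mm across the foot, 70 mm high, walls 3 mm, floor 4 mm thick, about 220 g, loose; origin at the centre of its underside, z up
- tub: closed tub with the same dots and a flat red lid, 164 mm across, 83 mm high, loose; origin at the centre of its underside; a bystander
- jar: amber glass jar, 56 mm across, 90 mm high, loose bystander; origin at the centre of its underside
- shaker: steel can, 56 mm across, 110 mm high, loose bystander; origin at the centre of its underside
- key_yellow_top (a point): centre of the flat top of the round yellow key (acknowledge): 24 mm across, its top 16 mm out from the sloped white panel, z axis straight out of the panel (32 degrees from vertical, leaning towards the front of the scale), y axis along the row of keys
- key_blue_top (a point): centre of the flat top of the round blue key (zero): 24 mm across, its top 16 mm out from the sloped white panel, z axis straight out of the panel (32 degrees from vertical, leaning towards the front of the scale), y axis along the row of keys
- key_green_top (a point): centre of the flat top of the round green key (restart): 24 mm across, its top 16 mm out from the sloped white panel, z axis straight out of the panel (32 degrees from vertical, leaning towards the front of the scale), y axis along the row of keys
- key_red_top (a point): centre of the flat top of the round red key (power off): 24 mm across, its top 16 mm out from the sloped white panel, z axis straight out of the panel (32 degrees from vertical, leaning towards the front of the scale), y axis along the row of keys
- key_yellow (a joint): travel of the yellow key in m: 0 up, 0.006 fully down; sprung, about 4 N fully down
- key_blue (a joint): travel of the blue key in m: 0 up, 0.006 fully down; sprung, about 4 N fully down
- key_green (a joint): travel of the green key in m: 0 up, 0.006 fully down; sprung, about 4 N fully down
- key_red (a joint): travel of the red key in m: 0 up, 0.006 fully down; sprung, about 4 N fully down

How it is judged (in metres and radians):
On the way, in this order (a step that is already met when the one before it is completed fails the run):
1. the rejected truffle lies in the bowl, let go (horizontal distance between reject_mid and bowl below 0.065 m and z of reject_mid in the frame of bowl between 0 and 0.06 m and contact force between the fingers and reject below 0.05 N and linear speed of reject below 0.05 m/s), for 0.2 s.
2. the yellow key is fully down (4.5 mm or more) and all other keys are up (value of joint key_yellow above 0.0045 m and value of joint each of key_blue, key_green, key_red below 0.002 m and horizontal distance between reject_mid and bowl below 0.065 m and z of reject_mid in the frame of bowl between 0 and 0.06 m), for 0.1 s.
3. the blue key is fully down (4.5 mm or more) and all other keys are up (value of joint key_blue above 0.0045 m and value of joint each of key_yellow, key_green, key_red below 0.002 m and horizontal distance between reject_mid and bowl below 0.065 m and z of reject_mid in the frame of bowl between 0 and 0.06 m), for 0.1 s.
4. the green key is fully down (4.5 mm or more) and all other keys are up (value of joint key_green above 0.0045 m and value of joint each of key_yellow, key_blue, key_red below 0.002 m and horizontal distance between reject_mid and bowl below 0.065 m and z of reject_mid in the frame of bowl between 0 and 0.06 m), for 0.1 s.
At the end, for the whole second after the job is handed in: The rejected truffle rests in the bowl, let go (its centre within 65 mm of the bowl's axis and less than 60 mm above its underside); the bowl stands upright within 50 mm of where it was; all four keys are up (within 1.5 mm) (horizontal distance between reject_mid and bowl below 0.065 m and z of reject_mid in the frame of bowl between 0 and 0.06 m and contact force between the fingers and reject below 0.05 N and linear speed of reject below 0.03 m/s and angle between bowl's own z axis and vertical below 0.15 rad and distance of bowl from where it was at the start of the episode below 0.05 m and value of joint each of key_yellow, key_blue, key_green, key_red below 0.0015 m); the robot touches nothing.
It fails at once if the red key is pressed (over 2 mm) (value of joint key_red above 0.002 m).
It fails at once if two keys are down at once (both over 3 mm) (value of joint each of key_yellow, key_blue above 0.003 m or value of joint each of key_yellow, key_green above 0.003 m or value of joint each of key_blue, key_green above 0.003 m).
It fails at once if a key is pressed (over 3 mm) while the rejected truffle is not in the bowl (value of joint any of key_yellow, key_blue, key_green above 0.003 m and not (horizontal distance between reject_mid and bowl below 0.065 m and z of reject_mid in the frame of bowl between 0 and 0.06 m)).
It fails at once if a bystander (tub, jar, can) is moved by more than 30 mm (distance of any of tub, jar, shaker from where it was at the start of the episode above 0.03 m).
It also fails if it takes over 48 s, if anything falls off the work surface, if the arm or the gripper's body presses on something with over 40 N, if the wrist force passes 120 N, or if a joint passes its speed limit or range.

## Robot

A 7-joint arm with a two-finger parallel gripper is mounted at the origin on the work surface. World frame = base frame: x ahead of the robot, y to its left, z up, the work surface at z = 0. Lengths are in mm, angles in rad, forces in N, time in s.
With the tool pointing down it reaches from about 425 to 950 mm from the base axis. Payload 16.7 kg.
Tool frame: the origin (TCP) lies on the front face of the gripper's body, between the roots of the fingers; the fingertips stand 97 mm ahead of it and the grasp point (between the pads) lies 78 mm ahead of it (arm.grip_point_offset is the distance from the TCP to the grasp point, in mm); z points along the fingers, y is the line along which they close (so a half turn about z gives the same grasp; the last joint's range is limited). The gripper opens to 94 mm and grips with 3 to 60 N. Pads are 16 mm wide; open, the fingers measure 119 mm over their backs; the gripper's body (75 mm by 177 mm) begins 78 mm behind the grasp point.
Start: joints at [1.198, 0.426, 0.074, 1.606, -0.034, 1.111, -0.067], TCP at [149.119, -658.289, 302.667] pointing down, gripper open.
Joint ranges: [-2.85, 2.85], [-0.5, 2.14], [-1.23, 1.37], [0.21, 2.46], [-1.02, 4.16], [0.16, 2.05], [-2.73, 2.73]. Speed limits (rad/s): [1.89, 1.89, 2.39, 2.39, 3.01, 3.01, 3.01].

## Interface

Orientations are given as a unit quaternion [w, x, y, z].
In Python, from cell import readout, optics, arm gives the robot as it stands.
- The arm moves only by the shell command python3 -m pendant 'ROWS' [FORCE]. ROWS is JSON, a list of rows, each a list of 3 entries, a list of its own where there are three numbers: the finger opening in mm, from 0 to 94, then the shift along the tool's x, y, z each as a share of 0.03 m, from -1 to 1, then the turn, a rotation vector about the tool's x, y, z each as a share of 5 degrees, from -1 to 1. A call has 1 to 12 rows; each row shifts and turns the commanded pose from where the row before left it, along the tool's axes as they then stand; what a row does not reach is not made up. A row lasts 1/10 s, in which the tool goes at most 50 mm and 8.59 degrees, less where a joint would pass 70% of its speed; a pose out of reach is approached as far as the arm can. A call with a number of a shift or a turn outside -1 to 1 is refused whole. A call with a gripper value outside its range is refused whole. The fingers move at their own pace and stop on an object; FORCE is the grip in N (left out, the last holds). Time passes only in rows, so rows that do not move let the fingers close. It gives the time, the measured TCP pose, the force, the opening and the grip force at its end, in the units of the state.
- readout.read_state(): the state, without advancing time (a new reading comes with each control period).
- optics.get_image(name): name is "scene" or "side" or "wrist"; returns a dict with "image" (400x640x3 uint8, red, green, blue), "fx", "fy", "cx", "cy" (pixels), "world_to_cam" (4x4, takes a point from world to camera coordinates); the wrist camera has in their place "T_tool_cam" (4x4, takes a point from camera to tool coordinates, whose origin is the TCP and whose axes are the flange's). Camera axes: x right, y down, z forward; pixel columns grow to the right and rows downward; lengths in mm; the calibration is good to about 2 mm. A picture is of the moment at which its call begins: read the wrist's pose just before it. There is no depth.
- arm.close_job(): hands the job in; it is judged then, once.
The state is a dict: "clock": time; "joint_positions": joint angles; "qvel": joint speeds; "effort": joint torques, N m; "eef_pos": TCP position; "tcp_rot": TCP orientation; "wrist_force": force on the tool from outside, world axes, zero at the start; "moment": the same for the moment, N m; "gripper_width": opening from 0.0 (shut) to 1.0 (fully open); "grip_force": force on a finger pad.
Only numpy, scipy, OpenCV 4.12 (cv2) and the standard library are available. Lean on these libraries where they do the work, as an engineer would, in place of code of your own. Each camera call takes 0.05 s, during which the arm holds its last target. There are 200 camera calls.

## Working session

There is one attempt and no reset: what is moved stays moved. The work goes in short steps, Python scripts to look and compute and a shell command to move; the robot and the scene stay as the last step left them, time stands still between calls to the robot, and variables do not carry over. Pictures are saved under pics/ and viewed, at most 11 in all, crops included, and the job is handed in when it is done.

```bash
mkdir -p pics; ls; python3 - <<'E'
from cell import readout, optics, arm
import cv2, numpy as np, pickle
s=readout.read_state();print(s)
d={}
for n in ["scene","side","wrist"]:
    c=optics.get_image(n);d[n]=c
    cv2.imwrite(f"pics/{n}0.png",c["image"][:,:,::-1])
    print(n,{k:np.round(v,3).tolist() for k,v in c.items() if k!="image"})
pickle.dump((s,d),open("d0.pkl","wb"))
E
```

```text
pics
{'clock': 0.0, 'joint_positions': array([ 1.19851584,  0.4267196 ,  0.07388603,  1.60660134, -0.03407071,
        1.11078337, -0.06709293]), 'qvel': array([-3.84897706e-04, -1.02370243e-03, -1.72869351e-03, -4.70866099e-04,
       -8.01274127e-04,  1.17914525e-03,  7.55679260e-05]), 'effort': array([-1.94838758e-03, -9.35825372e+01,  3.66609223e+00, -4.54190254e+01,
       -4.88000864e-02,  2.02399562e-02,  1.63310797e-04]), 'eef_pos': array([ 149.01927189, -658.02928196,  301.98736926]), 'tcp_rot': array([-6.11290422e-04,  9.93804736e-01,  1.11138451e-01, -1.34939527e-04]), 'wrist_force': array([-0.0755687 , -0.29461016,  0.79653   ]), 'moment': array([ 0.03872409, -0.02939662, -0.00020595]), 'grip_force': 0.0, 'gripper_width': 0.9985800177167056}
scene {'fx': 363.909, 'fy': 363.909, 'cx': 320.784, 'cy': 198.458, 'world_to_cam': [[-0.184, 0.983, 0.005, 105.301], [0.79, 0.151, -0.594, -365.7], [-0.585, -0.105, -0.804, 1240.817], [0.0, 0.0, 0.0, 1.0]]}
side {'fx': 472.89, 'fy': 472.89, 'cx': 311.415, 'cy': 195.402, 'world_to_cam': [[-0.359, -0.933, 0.007, 217.53], [-0.607, 0.228, -0.761, 454.148], [0.709, -0.278, -0.649, 750.862], [0.0, 0.0, 0.0, 1.0]]}
wrist {'fx': 276.288, 'fy': 276.288, 'cx': 320.381, 'cy': 201.16, 'T_tool_cam': [[0.001, -0.97, -0.243, 69.458], [1.0, 0.001, 0.001, -1.125], [-0.0, -0.243, 0.97, -81.814], [0.0, 0.0, 0.0, 1.0]]}
```

View pics/scene0.png

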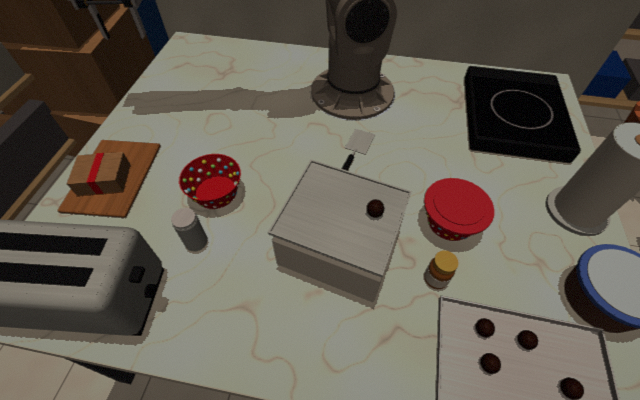

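View pics/side0.png

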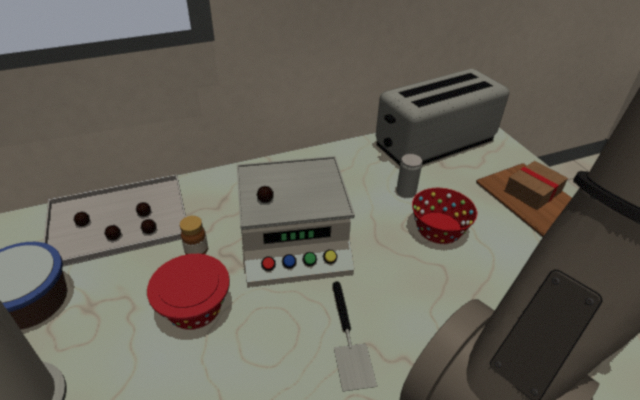

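The scene view shows the scale at centre with the truffle at (375,208), the open bowl at (211,182), and the closed tub at (459,208). The side view shows the keys in the order red (268,263), blue (289,260), green (310,258), yellow (330,256), the truffle at (265,194), and the bowl rim around (443,210).

```bash
cat > h.py <<'E'
import numpy as np, cv2
from scipy.spatial.transform import Rotation as R
def tool(s):
    q=s["tcp_rot"];T=np.eye(4);T[:3,:3]=R.from_quat([q[1],q[2],q[3],q[0]]).as_matrix();T[:3,3]=s["eef_pos"];return T
def ray(c,uv,s=None):
    d=np.array([(uv[0]-c["cx"])/c["fx"],(uv[1]-c["cy"])/c["fy"],1])
    M=np.linalg.inv(c["world_to_cam"]) if "world_to_cam" in c else tool(s)@c["T_tool_cam"]
    return M[:3,3],M[:3,:3]@d
def onz(c,uv,z,s=None):
    o,d=ray(c,uv,s);return o+d*(z-o[2])/d[2]
def cross(r1,r2):
    (a,d),(b,e)=r1,r2;t=np.linalg.lstsq(np.c_[d,-e],b-a,rcond=None)[0]
    p,q=a+d*t[0],b+e*t[1];return (p+q)/2,np.linalg.norm(p-q)
def blob(c,f,uv,r=25):
    """centroid, area of the mask blob nearest uv; f: hsv,rgb->mask"""
    im=c["image"];m=f(cv2.cvtColor(im,cv2.COLOR_RGB2HSV).astype(int),im.astype(int)).astype(np.uint8)
    w=np.zeros_like(m);cv2.circle(w,tuple(map(int,uv)),r,1,-1);m*=w
    n,l,st,ce=cv2.connectedComponentsWithStats(m)
    if n<2:return None
    i=1+np.argmax(st[1:,4]);return ce[i],st[i]
E
python3 - <<'E'
import pickle;from h import *
s,d=pickle.load(open("d0.pkl","rb"));S,D=d["scene"],d["side"]
dark=lambda h,i:(i.max(-1)<70)
a,b=blob(S,dark,(375,208),16),blob(D,dark,(265,194),16)
print("truffle",a,b,cross(ray(S,a[0]),ray(D,b[0])),onz(S,a[0],167),onz(D,b[0],167))
for n,uv,lo,hi in [("red",(268,263),170,8),("blue",(289,260),100,130),("green",(310,258),40,85),("yellow",(330,256),20,35)]:
    f=(lambda h,i:((h[...,0]>=lo)|(h[...,0]<=hi) if lo>hi else (h[...,0]>=lo)&(h[...,0]<=hi))&(h[...,1]>110)&(h[...,2]>60))
    b=blob(D,f,uv,12);print(n,b,onz(D,b[0],51.6))
# bowl rim: red/dot mask extremes
for c,uv,n in [(S,(211,182),"S"),(D,(443,213),"D")]:
    im=c["image"];h=cv2.cvtColor(im,cv2.COLOR_RGB2HSV)
    m=((h[...,1]>110)&(h[...,2]>40)).astype(np.uint8);w=np.zeros_like(m);cv2.circle(w,uv,45,1,-1);m*=w
    m=cv2.morphologyEx(m,cv2.MORPH_CLOSE,np.ones((5,5)))
    cn=max(cv2.findContours(m,0,2)[0],key=cv2.contourArea);hull=cv2.convexHull(cn)[:,0]
    P=np.array([onz(c,p,70) for p in hull])[:,:2]
    # the hull's upper part is rim (far + sides)
    k=hull[:,1]<uv[1]
    P=P[k];A=np.c_[2*P,np.ones(len(P))];x=np.linalg.lstsq(A,(P**2).sum(1),rcond=None)[0]
    print("bowl",n,cv2.boundingRect(cn),x[:2],"r",np.sqrt(x[2]+x[0]**2+x[1]**2))
# pan corners (rim z=155)
for c,pts in [(S,[(312,163),(410,191),(385,268),(275,235)]),(D,[(237,165),(338,158),(351,216),(240,224)])]:
    for p in pts: print(p,onz(c,p,155).round(0))
for n,p,q in [("jar",(443,262),(193,225)),("can",(187,218),(409,161))]:
    print(n,onz(S,p,90),onz(D,q,90))
print("tub",onz(S,(459,205),83),onz(D,(189,284),83))
big=cv2.resize(D["image"][150:290,225:365],None,fx=4,fy=4,interpolation=cv2.INTER_CUBIC)
cv2.imwrite("pics/side_crop.png",big[:,:,::-1])
E
```

```text
truffle (array([375.0530303 , 208.49242424]), array([367, 199,  17,  19, 264], dtype=int32)) (array([264.59917355, 194.66528926]), array([257, 186,  16,  18, 242], dtype=int32)) (array([589.70146088, 116.4907339 , 163.24250599]), np.float64(0.11232241612709093)) [592.39393204 116.227832   167.        ] [585.38660831 117.62545034 167.        ]
red (array([267.89189189, 262.40540541]), array([262, 257,  13,  12, 111], dtype=int32)) [496.93137994 143.64028166  51.6       ]
blue (array([288.94565217, 259.86956522]), array([284, 255,  11,  11,  92], dtype=int32)) [487.68111466  98.38737975  51.6       ]
green (array([309.52325581, 257.52325581]), array([305, 253,  10,  10,  86], dtype=int32)) [478.17145421  53.78172317  51.6       ]
yellow (array([329.93269231, 255.47115385]), array([325, 250,  11,  12, 104], dtype=int32)) [467.88239069   9.37258954  51.6       ]
bowl S (179, 154, 62, 55) [ 499.03562137 -301.08203209] r 76.90555289286115
bowl D (412, 188, 65, 56) [ 499.07704384 -301.37241649] r 76.37333399092353
(312, 163) [483. -38. 155.]
(410, 191) [523. 187. 155.]
(385, 268) [716. 148. 155.]
(275, 235) [685. -72. 155.]
(237, 165) [727. 144. 155.]
(338, 158) [669. -93. 155.]
(351, 216) [469. -35. 155.]
(240, 224) [528. 188. 155.]
jar [646.69295233 273.45599465  90.        ] [629.40136446 276.26060059  90.        ]
can [ 642.83698243 -295.45235538   90.        ] [ 671.8090606  -301.95802007   90.        ]
tub [484.86032514 314.37917184  83.        ] [470.76439931 314.09799915  83.        ]
```

View pics/side_crop.png

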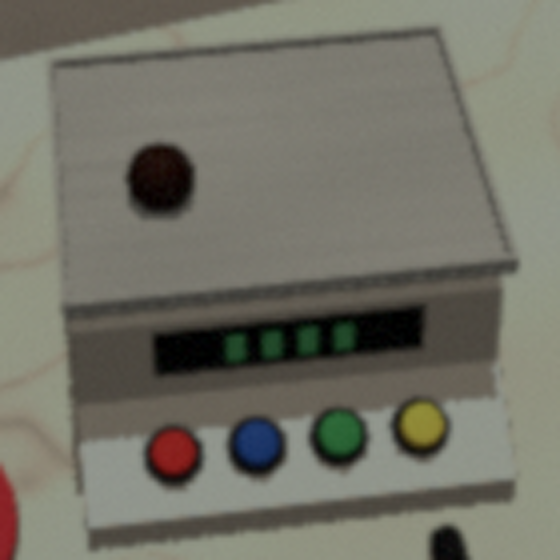

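The side crop confirms the key order red, blue, green, yellow from left to right, and the truffle on the left half of the pan. The key spacing of 46 mm, the pan corners and the bowl radius of 77 mm all match the given sizes. The scale is at (603,50) with a yaw of −12.2°. I'll turn the tool to that yaw and move over the pan.

```bash
python3 -m pendant '[[94,[0,0,0],[0,0,1]],[94,[0,0,0],[0,0,1]],[94,[0,0,0],[0,0,1]],[94,[0,0,0],[0,0,1]],[94,[0,0,0],[0,0,1]],[94,[0.3,-0.98,0],[0,0,0]],[94,[0.3,-0.98,0],[0,0,0]],[94,[0.3,-0.98,0],[0,0,0]],[94,[0.3,-0.98,0],[0,0,0]],[94,[0.3,-0.98,0],[0,0,0]],[94,[0.3,-0.98,0],[0,0,0]],[94,[0.3,-0.98,0],[0,0,0]]]' && python3 -m pendant '[[94,[0.3,-0.98,0],[0,0,0]],[94,[0.3,-0.98,0],[0,0,0]],[94,[0.3,-0.98,0],[0,0,0]],[94,[0.3,-0.98,0],[0,0,0]],[94,[0.3,-0.98,0],[0,0,0]],[94,[0.3,-0.98,0],[0,0,0]],[94,[0.3,-0.98,0],[0,0,0]],[94,[0.3,-0.98,0],[0,0,0]],[94,[0.3,-0.98,0],[0,0,0]],[94,[0.3,-0.98,0],[0,0,0]],[94,[0.3,-0.98,0],[0,0,0]],[94,[0.3,-0.98,0],[0,0,0]]]' && python3 -m pendant '[[94,[0.3,-0.98,0],[0,0,0]],[94,[0.3,-0.98,0],[0,0,0]],[94,[0.3,-0.98,0],[0,0,0]],[94,[0.3,-0.98,0],[0,0,0]],[94,[0.3,-0.98,0],[0,0,0]],[94,[0.3,-0.98,0],[0,0,0]],[94,[0,0,0],[0,0,0]],[94,[0,0,0],[0,0,0]]]'
cat >> h.py <<'E'
def rows(s,p,yaw=None):
    """tool-axis shift (mm) from the present pose to TCP p"""
    T=tool(s);return (T[:3,:3].T@(np.array(p)-T[:3,3])).round(1)
E
python3 - <<'E'
from h import *;from cell import readout,optics;import pickle
s=readout.read_state();c=optics.get_image("wrist");pickle.dump((s,c),open("d1.pkl","wb"))
cv2.imwrite("pics/w1.png",c["image"][:,:,::-1]);T=tool(s);print(s["clock"],T.round(3),s["joint_positions"].round(2))
M=np.linalg.inv(T@c["T_tool_cam"])@np.array([589.5,116.5,167,1]);uv=(M[0]/M[2]*c["fx"]+c["cx"],M[1]/M[2]*c["fy"]+c["cy"]);print(uv)
b=blob(c,lambda h,i:i.max(-1)<70,uv,40);print(b,onz(c,b[0],167,s))
E
```

```text
clock: 1.35
eef_pos: [254.7, -469.3, 302.6]
tcp_rot: [-0.0, 0.994, -0.107, -0.0]
wrist_force: [0.7, -0.0, -0.1]
gripper_width: 0.999
grip_force: 0.0
clock: 2.55
eef_pos: [435.0, -147.4, 302.7]
tcp_rot: [-0.0, 0.994, -0.107, 0.0]
wrist_force: [0.6, -0.3, -0.8]
gripper_width: 1.002
grip_force: 0.0
clock: 3.35
eef_pos: [524.7, 12.6, 302.3]
tcp_rot: [0.0, 0.994, -0.106, -0.0]
wrist_force: [-0.6, 0.5, -0.1]
gripper_width: 1.001
grip_force: 0.0
3.35 [[ 9.78000e-01 -2.11000e-01 -1.00000e-03  5.24679e+02]
 [-2.11000e-01 -9.78000e-01  0.00000e+00  1.26170e+01]
 [-1.00000e-03  0.00000e+00 -1.00000e+00  3.02350e+02]
 [ 0.00000e+00  0.00000e+00  0.00000e+00  1.00000e+00]] [ 0.19  0.21 -0.38  1.92  0.09  1.03 -2.01]
(np.float64(174.53297445128), np.float64(167.838861277419))
(array([176.28586333, 169.54355764]), array([ 150,  147,   53,   47, 1917], dtype=int32)) [587.93348999 115.60202445 167.        ]
```

View pics/w1.png

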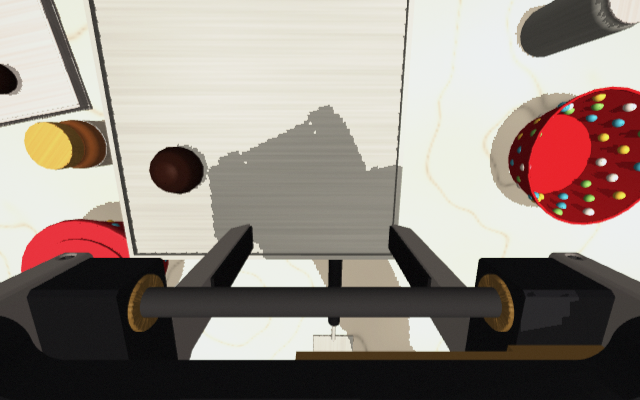

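The wrist view shows the truffle at (176,170), giving (588,116), which agrees with the fixed cameras. The pan's left edge is close at column ~112, so I narrow the fingers before going down.

```bash
python3 -m pendant '[[62,[0.34,-0.955,0],[0,0,0]],[62,[0.34,-0.955,0],[0,0,0]],[62,[0.34,-0.955,0],[0,0,0]],[62,[0.34,-0.955,0],[0,0,0]],[62,[0,0,0],[0,0,0]],[62,[0,0,0.5],[0,0,0]],[62,[0,0,0.5],[0,0,0]],[62,[0,0,0.4],[0,0,0]],[62,[0,0,0.35],[0,0,0]],[62,[0,0,0],[0,0,0]],[62,[0,0,0],[0,0,0]]]' 10 && python3 -m pendant '[[25,[0,0,0],[0,0,0]],[25,[0,0,0],[0,0,0]],[25,[0,0,0],[0,0,0]],[25,[0,0,0],[0,0,0]],[25,[0,0,0],[0,0,0]],[25,[0,0,0],[0,0,0]]]' 10
```

```text
clock: 4.5
eef_pos: [588.9, 115.4, 249.9]
tcp_rot: [0.0, 0.994, -0.107, -0.0]
wrist_force: [0.6, 0.7, -0.3]
gripper_width: 0.659
grip_force: 0.0
clock: 5.1
eef_pos: [589.1, 115.7, 250.4]
tcp_rot: [-0.0, 0.994, -0.107, 0.0]
wrist_force: [-0.9, -0.3, 2.5]
gripper_width: 0.394
grip_force: 10.0
```

```bash
python3 -m pendant '[[25,[0,0,-0.5],[0,0,0]],[25,[0,0,-0.8],[0,0,0]],[25,[0,0,-0.7],[0,0,0]],[25,[0,0.948,0],[0,0,0]],[25,[0,0.948,0],[0,0,0]],[25,[0,0.948,0],[0,0,0]],[25,[0,0.948,0],[0,0,0]],[25,[0,0.948,0],[0,0,0]]]' && python3 -m pendant '[[25,[0,0.948,0],[0,0,0]],[25,[0,0.948,0],[0,0,0]],[25,[0,0.948,0],[0,0,0]],[25,[0,0.948,0],[0,0,0]],[25,[0,0.948,0],[0,0,0]],[25,[0,0.948,0],[0,0,0]],[25,[0,0.948,0],[0,0,0]],[25,[0,0.948,0],[0,0,0]],[25,[0,0.948,0],[0,0,0]],[25,[0,0.948,0],[0,0,0]],[25,[0,0,0],[0,0,0]],[25,[0,0,0],[0,0,0]]]'
python3 - <<'E'
from h import *;from cell import readout,optics
s=readout.read_state();c=optics.get_image("wrist");cv2.imwrite("pics/w2.png",c["image"][:,:,::-1]);print(rows(s,[499,-301,116]),s["eef_pos"],s["grip_force"])
E
```

```text
clock: 5.9
eef_pos: [558.5, -24.3, 311.3]
tcp_rot: [-0.0, 0.994, -0.107, 0.0]
wrist_force: [0.6, -0.5, -0.6]
gripper_width: 0.39
grip_force: 10.0
clock: 7.1
eef_pos: [498.5, -301.4, 310.9]
tcp_rot: [-0.0, 0.994, -0.107, 0.0]
wrist_force: [0.1, -0.0, -1.0]
gripper_width: 0.389
grip_force: 10.0
[  0.3  -0.5 194.9] [ 498.50372629 -301.43972001  310.88938224] 10.000064098276198
```

View pics/w2.png

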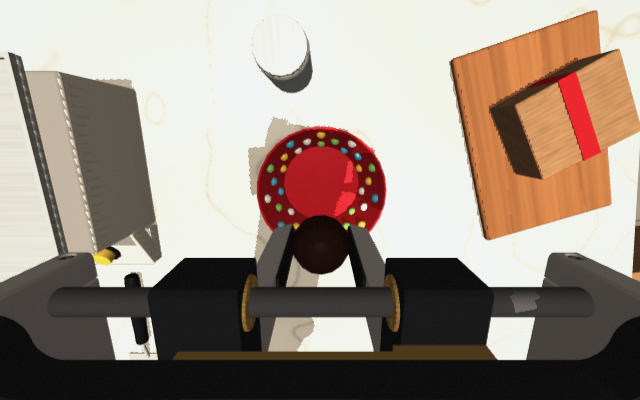

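The wrist view shows the truffle held at (320,245) and the bowl centred at column 321, aligned below it. Next I lower, release and retreat.

```bash
python3 -m pendant '[[25,[0,0,0.93],[0,0,0]],[25,[0,0,0.93],[0,0,0]],[25,[0,0,0.93],[0,0,0]],[25,[0,0,0.93],[0,0,0]],[25,[0,0,0.93],[0,0,0]],[25,[0,0,0.93],[0,0,0]],[25,[0,0,0.93],[0,0,0]],[25,[0,0,0.1],[0,0,0]],[25,[0,0,0],[0,0,0]],[25,[0,0,0],[0,0,0]]]' && python3 -m pendant '[[56,[0,0,0],[0,0,0]],[56,[0,0,0],[0,0,0]],[56,[0,0,0],[0,0,0]],[56,[0,0,0],[0,0,0]],[56,[0,0,-0.7],[0,0,0]],[56,[0,0,-0.9],[0,0,0]],[56,[0,0,-0.9],[0,0,0]],[56,[0,0,-0.9],[0,0,0]],[56,[0,0,-0.9],[0,0,0]],[56,[0,0,-0.9],[0,0,0]],[56,[0,0,-0.9],[0,0,0]],[56,[0,0,-0.4],[0,0,0]]]'
python3 - <<'E'
from h import *;from cell import readout,optics
s=readout.read_state();c=optics.get_image("wrist");d=optics.get_image("side")
cv2.imwrite("pics/w3.png",np.vstack([c["image"][80:320,160:480],d["image"][150:270,350:510].repeat(2,0).repeat(2,1)])[:,:,::-1]);print(s["joint_positions"].round(2))
E
```

```text
clock: 8.15
eef_pos: [499.5, -301.1, 113.4]
tcp_rot: [0.0, 0.994, -0.106, 0.001]
wrist_force: [0.2, -0.9, 0.4]
gripper_width: 0.394
grip_force: 10.0
clock: 9.35
eef_pos: [499.0, -301.5, 309.4]
tcp_rot: [0.001, 0.994, -0.107, 0.001]
wrist_force: [1.0, 0.5, -0.1]
gripper_width: 0.599
grip_force: 0.0
[ 0.6   0.28 -0.2   1.8   0.06  1.07 -1.41]
```

View pics/w3.png

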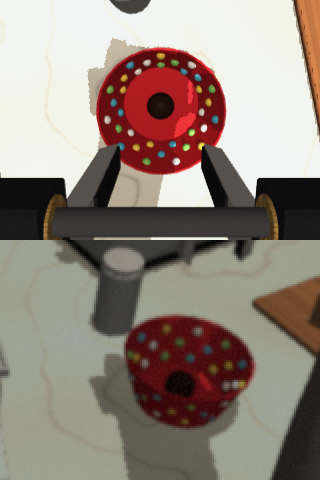

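The truffle lies at the centre of the bowl, at (160,105) in the upper crop, and the bowl still stands upright. Next I close the fingers, move in front of the scale and lean the tool with the panel.

```bash
python3 -m pendant '[[0,[-0.44,-0.99,0],[0,0,0]],[0,[-0.44,-0.99,0],[0,0,0]],[0,[-0.44,-0.99,0],[0,0,0]],[0,[-0.44,-0.99,0],[0,0,0]],[0,[-0.44,-0.99,0],[0,0,0]],[0,[-0.44,-0.99,0],[0,0,0]],[0,[-0.44,-0.99,0],[0,0,0]],[0,[-0.44,-0.99,0],[0,0,0]],[0,[-0.44,-0.99,0],[0,0,0]],[0,[-0.44,-0.99,0],[0,0,0]]]' && python3 -m pendant '[[0,[0,0,0],[0,0.8,0]],[0,[0,0,0],[0,0.8,0]],[0,[0,0,0],[0,0.8,0]],[0,[0,0,0],[0,0.8,0]],[0,[0,0,0],[0,0.8,0]],[0,[0,0,0],[0,0.8,0]],[0,[0,0,0],[0,0.8,0]],[0,[0,0,0],[0,0.8,0]],[0,[0,0,0],[0,0,0]],[0,[0,0,0],[0,0,0]]]'
cat > k.py <<'E'
from h import *;from cell import readout,optics
s=readout.read_state();T=tool(s);print(T.round(3),s["joint_positions"].round(2))
xs=np.array([.977,-.2115,0]);tz=np.sin(np.radians(32))*xs-np.array([0,0,np.cos(np.radians(32))])
W=np.array([[xs[0]*.848,xs[1]*.848,.53],[-.2115,-.977,0],tz]).T
print("turn deg",np.degrees(R.from_matrix(T[:3,:3].T@W).as_rotvec()).round(2))
K=dict(yellow=[467.9,9.4,51.6],green=[478.2,53.8,51.6],blue=[487.7,98.4,51.6],red=[496.9,143.6,51.6])
HUE=dict(yellow=(20,35),green=(40,85),blue=(100,130),red=(170,8))
def look(pic=None):
    c=optics.get_image("wrist")
    if pic: cv2.imwrite(pic,c["image"][:,:,::-1])
    Mi=np.linalg.inv(T@c["T_tool_cam"])
    for n,k in K.items():
        p=(Mi@np.r_[k,1])[:3];uv=p[:2]/p[2]*c["fx"]+[c["cx"],c["cy"]]
        lo,hi=HUE[n]
        f=lambda h,i:((h[...,0]>=lo)|(h[...,0]<=hi) if lo>hi else (h[...,0]>=lo)&(h[...,0]<=hi))&(h[...,1]>110)&(h[...,2]>60)
        b=blob(c,f,uv,30)
        print(n,uv.round(0),b and (b[0].round(1),b[1][2:],onz(c,b[0],51.6,s).round(1)))
def to(n,h): print(n,h,rows(s,np.array(K[n])-(97+h)*tz))
E
python3 - <<'E'
from k import *
look("pics/w4.png");to("yellow",30)
E
```

```text
clock: 10.45
eef_pos: [431.5, 18.0, 305.5]
tcp_rot: [0.0, 0.994, -0.107, -0.001]
wrist_force: [0.1, 0.9, -0.2]
gripper_width: 0.005
grip_force: 0.0
clock: 11.45
eef_pos: [432.1, 16.7, 306.2]
tcp_rot: [0.029, 0.956, -0.103, 0.273]
wrist_force: [-0.7, 0.6, 0.8]
gripper_width: 0.005
grip_force: 0.0
[[ 8.30000e-01 -2.12000e-01  5.15000e-01  4.32114e+02]
 [-1.80000e-01 -9.77000e-01 -1.12000e-01  1.66860e+01]
 [ 5.27000e-01  0.00000e+00 -8.50000e-01  3.06195e+02]
 [ 0.00000e+00  0.00000e+00  0.00000e+00  1.00000e+00]] [ 0.3  -0.17 -0.59  2.37  0.39  0.45 -2.4 ]
turn deg [ 0.03  0.17 -0.02]
yellow [320. 272.] (array([320.5, 273. ]), array([ 2, 17, 34], dtype=int32), array([466.8,   9.5,  51.6]))
green [284. 272.] None
blue [248. 272.] None
red [212. 272.] (array([213.9, 271.4]), array([ 21,  21, 329], dtype=int32), array([497.2, 141.2,  51.6]))
yellow 30 [-103.6   -0.5  108.6]
```

View pics/w4.png

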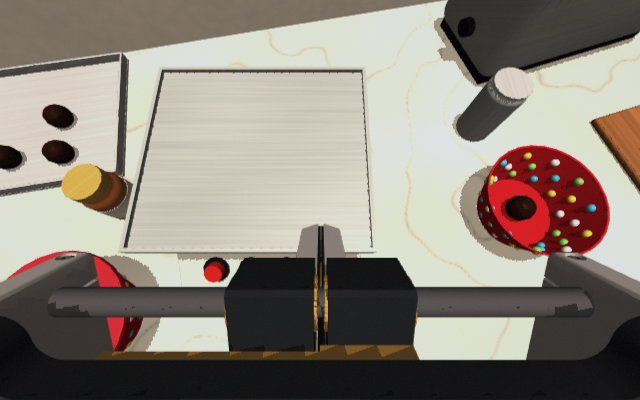

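The red key is visible at (214,271) and lands within 2 mm of the side camera estimate. The lean is right to 0.2°. I go down to 30 mm off the yellow key in small steps and watch the reach.

```bash
python3 -m pendant '[[0,[-0.69,0,0.724],[0,0,0]],[0,[-0.69,0,0.724],[0,0,0]],[0,[-0.69,0,0.724],[0,0,0]],[0,[-0.69,0,0.724],[0,0,0]],[0,[-0.69,0,0.724],[0,0,0]],[0,[0,0,0],[0,0,0]],[0,[0,0,0],[0,0,0]]]'; python3 - <<'E'
from k import *
look();to("yellow",30);to("yellow",-5.5)
E
```

```text
clock: 12.2
eef_pos: [416.6, 12.6, 240.1]
tcp_rot: [0.033, 0.957, -0.102, 0.27]
wrist_force: [-0.6, -0.3, 0.5]
gripper_width: 0.006
grip_force: 0.0
[[ 8.33000e-01 -2.14000e-01  5.09000e-01  4.16629e+02]
 [-1.78000e-01 -9.77000e-01 -1.19000e-01  1.25820e+01]
 [ 5.23000e-01  9.00000e-03 -8.52000e-01  2.40079e+02]
 [ 0.00000e+00  0.00000e+00  0.00000e+00  1.00000e+00]] [ 0.88 -0.08 -1.16  2.46  0.71  0.3  -2.71]
turn deg [0.5  0.46 0.16]
yellow [312. 253.] (array([320.4, 260.3]), array([2, 4, 7], dtype=int32), array([459. ,   2.1,  51.6]))
green [269. 253.] (array([269.7, 250.3]), array([ 22,  17, 296], dtype=int32), array([480.5,  52.4,  51.6]))
blue [225. 253.] (array([226.4, 253.1]), array([ 23,  23, 426], dtype=int32), array([487.3,  97.3,  51.6]))
red [181. 253.] (array([183.5, 253. ]), array([ 26,  25, 482], dtype=int32), array([496.9, 141.3,  51.6]))
yellow 30 [-56.3  -8.4  60.1]
yellow -5.5 [-56.   -8.7  95.6]
```

The arm reached its elbow limit (q4 at 2.46, q7 near its stop), so the full 32° lean isn't reachable this way. I back up and out of the lean partly, then fit a simple kinematic model to the joint and pose data to choose a lean and roll that can be reached.

```bash
python3 -m pendant '[[0,[0.4,0,-0.65],[0,0,0]],[0,[0.4,0,-0.65],[0,-0.6,0]],[0,[0.4,0,-0.65],[0,-0.6,0]],[0,[0.4,0,-0.65],[0,-0.6,0]],[0,[0,0,0],[0,-0.6,0]],[0,[0,0,0],[0,0,0]]]'; cat > kin.py <<'E'
from h import *;from cell import readout;import pickle
from scipy.optimize import least_squares;from itertools import product
def fk(q,p,sg):
    H,a0,L1,a,L2,b,L3,c1,c7=p[:9];s1,s3,s5,s7=sg;Z=lambda t:R.from_rotvec([0,0,t]);Y=lambda t:R.from_rotvec([0,t,0])
    x=np.array([0,0,H]);r=Z(s1*q[0]+c1);x=x+r.apply([a0,0,0]);r=r*Y(q[1]);x=x+r.apply([0,0,L1]);r=r*Z(s3*q[2]);x=x+r.apply([a,0,0]);r=r*Y(q[3])
    x=x+r.apply([p[9],0,L2]);r=r*Z(s5*q[4])*Y(q[5]);x=x+r.apply([b,0,L3]);return x,r*Z(s7*q[6]+c7)
E
python3 - <<'E'
from kin import *
s0,_=pickle.load(open("d0.pkl","rb"));s1,_=pickle.load(open("d1.pkl","rb"));s=readout.read_state();print(s["clock"],s["eef_pos"].round(1),s["joint_positions"].round(3),s["tcp_rot"].round(3))
D=[(x["joint_positions"],x["eef_pos"],x["tcp_rot"]) for x in(s0,s1,s)]+[([.6,.28,-.2,1.8,.06,1.07,-1.41],[499,-301.5,309.4],[.001,.994,-.107,.001]),([.3,-.17,-.59,2.37,.39,.45,-2.4],[432.1,16.7,306.2],[.029,.956,-.103,.273]),([.88,-.08,-1.16,2.46,.71,.3,-2.71],[416.6,12.6,240.1],[.033,.957,-.102,.27])]
def res(p,sg):
    o=[]
    for q,x,w in D:
        X,r=fk(q,p,sg);t=R.from_quat([w[1],w[2],w[3],w[0]]);o+=list(X-x)+list((r.inv()*t).as_rotvec()*300)
    return o
best=[]
for sg in product([1,-1],repeat=4):
  for c1,c7 in product([0,1.57,3.14,-1.57],repeat=2):
    f=least_squares(res,[350,0,400,0,400,0,200,c1,c7,0],args=(sg,),loss="soft_l1",max_nfev=60);best.append((f.cost,sg,f.x))
best.sort(key=lambda b:b[0])
for b in best[:2]:print(b[0],b[1],b[2].round(2))
print(np.reshape(res(best[0][2],best[0][1]),(-1,6)).round(1));pickle.dump((best[0][2],best[0][1]),open("kin.pkl","wb"))
E
```

```text
clock: 12.85
eef_pos: [420.8, 13.2, 321.2]
tcp_rot: [0.026, 0.979, -0.104, 0.173]
wrist_force: [0.6, 0.8, 0.3]
gripper_width: 0.004
grip_force: 0.0
12.85 [420.8  13.2 321.2] [ 0.57  -0.161 -0.76   2.252  0.065  0.691 -2.027] [ 0.026  0.979 -0.104  0.173]
77.22323062246619 (-1, -1, -1, -1) [ 2.6204e+02  2.5420e+01  5.8007e+02 -3.3460e+01  4.6371e+02 -2.7950e+01
  2.9133e+02 -1.0000e-01  1.7112e+02  4.6800e+00]
77.2232306224747 (-1, -1, -1, -1) [262.04  25.42 580.07 -33.46 463.71 -27.95 291.33  43.88   1.48   4.68]
[[ 0.6 -0.4 -0.  -0.  -0.  -1.3]
 [ 0.1 -0.2  0.3 -0.   0.  -1.3]
 [ 3.4  0.8 -6.  10.1  0.9  0.5]
 [-1.3  0.6  0.1 -1.4  1.1 -2.3]
 [-0.3 14.6 -0.4 13.9  0.6  4.2]
 [-0.2 -1.1  3.8 16.1  1.4  6.2]]
```

```bash
cat > kin.py <<'E'
from h import *;from cell import readout;import pickle
from scipy.optimize import least_squares
def fk(q,p):
    H,a0,L1,a,L2,b,L3,c1,c7,a2,c3,c5,y1,y2,y3=p;Z=lambda t:R.from_rotvec([0,0,t]);Y=lambda t:R.from_rotvec([0,t,0])
    x=np.array([0,0,H]);r=Z(-q[0]+c1);x=x+r.apply([a0,y1,0]);r=r*Y(q[1]);x=x+r.apply([0,0,L1]);r=r*Z(-q[2]+c3);x=x+r.apply([a,y2,0]);r=r*Y(q[3])
    x=x+r.apply([a2,0,L2]);r=r*Z(-q[4]+c5)*Y(q[5]);x=x+r.apply([b,y3,L3]);return x,r*Z(-q[6]+c7)
lo=np.array([-2.85,-.5,-1.23,.21,-1.02,.16,-2.73]);hi=np.array([2.85,2.14,1.37,2.46,4.16,2.05,2.73])
E
python3 - <<'E'
from kin import *
s0,_=pickle.load(open("d0.pkl","rb"));s1,_=pickle.load(open("d1.pkl","rb"));s=readout.read_state()
D=[(x["joint_positions"],x["eef_pos"],x["tcp_rot"]) for x in(s0,s1,s)]+[([.6,.28,-.2,1.8,.06,1.07,-1.41],[499,-301.5,309.4],[.001,.994,-.107,.001]),([.3,-.17,-.59,2.37,.39,.45,-2.4],[432.1,16.7,306.2],[.029,.956,-.103,.273]),([.88,-.08,-1.16,2.46,.71,.3,-2.71],[416.6,12.6,240.1],[.033,.957,-.102,.27])]
def res(p):
    o=[]
    for q,x,w in D:
        X,r=fk(q,p);t=R.from_quat([w[1],w[2],w[3],w[0]]);o+=list(X-x)+list((r.inv()*t).as_rotvec()*300)
    return o
f=least_squares(lambda p:list(res(p))+list(np.array(p)[[1,3,5,9,12,13,14]]/50),[262,25,580,-33,464,-28,291,-.1,1.48,5,0,0,0,0,0])
p=f.x;print(f.cost,p.round(2));print(np.reshape(res(p),(-1,6)).round(1));pickle.dump(p,open("kin.pkl","wb"))
rng=np.random.default_rng(0);K=np.array([467.9,9.4,51.6])
for th in(32,26,22,18):
  for yaw,fl in [(-12.2,0),(-12.2,180),(0,0),(-22,0)]:
    W=R.from_euler("z",yaw,degrees=True)*R.from_rotvec([0,np.pi,0])*R.from_euler("z",180,degrees=True)*R.from_euler("y",th,degrees=True)*R.from_euler("z",fl,degrees=True)
    X=K-92*W.as_matrix()[:,2];best=None
    def g(q):
        x,r=fk(q,p);return list((x-X)/10)+list((r.inv()*W).as_rotvec()*30)
    for i in range(6):
        q0=np.array([.5,-.1,-.6,2.3,.3,.6,-2.2 if not fl else 1]) if i==0 else rng.uniform(lo,hi)
        r=least_squares(g,np.clip(q0,lo+.04,hi-.04),bounds=(lo+.03,hi-.03),max_nfev=60)
        if best is None or r.cost<best.cost:best=r
    print(th,yaw,fl,round(best.cost,3),best.x.round(2))
E
```

```text
12.741679500881055 [ 2.8928e+02 -4.0600e+00  5.6085e+02  8.3000e-01  5.0535e+02  5.3800e+00
  2.6583e+02  1.0000e-02  1.5700e+00  8.7200e+00 -1.0000e-02  0.0000e+00
 -2.4870e+01 -3.3110e+01 -7.6700e+00]
[[-0.8 -0.8  0.1  0.1  0.4 -0.3]
 [ 0.1  0.6  0.3  0.1  0.1 -0.4]
 [-0.7 -0.3 -0.2 -0.4 -0.  -0.6]
 [-0.7  0.1 -0.3 -1.2  1.3 -1.4]
 [ 0.6  1.9  0.1 -2.1  0.1  0.3]
 [-0.  -1.   0.1  0.5  0.3  2.4]]
32 -12.2 0 12.07 [ 0.65  0.53 -1.18  2.43  1.58  0.8   2.7 ]
32 -12.2 180 10.283 [ 0.71  0.49 -1.2   2.43  1.5   0.73 -0.32]
32 0 0 17.331 [ 0.51  0.24 -0.73  2.43  1.03  0.22 -2.7 ]
32 -22 0 5.498 [ 0.61  0.52 -1.2   2.43  1.49  0.88  2.6 ]
26 -12.2 0 6.284 [-0.42  0.21  0.14  2.43  0.67  0.23 -2.7 ]
26 -12.2 180 1.841 [ 0.76  0.46 -1.2   2.43  1.41  0.65 -0.2 ]
26 0 0 4.268 [ 0.44  0.24 -0.68  2.43  1.    0.25 -2.7 ]
26 -22 0 0.549 [ 0.68  0.48 -1.2   2.43  1.42  0.77  2.7 ]
22 -12.2 0 1.154 [-0.33  0.21  0.04  2.43  0.67  0.25 -2.7 ]
22 -12.2 180 0.009 [ 0.79  0.44 -1.2   2.43  1.34  0.61 -0.13]
22 0 0 0.448 [ 0.4   0.25 -0.65  2.43  0.98  0.27 -2.7 ]
22 -22 0 0.915 [-0.82  0.27  0.53  2.43  0.44  0.24 -2.7 ]
18 -12.2 0 0.0 [-0.13  0.22 -0.16  2.41  0.67  0.29 -2.69]
18 -12.2 180 0.0 [-0.15  0.22 -0.13  2.41  0.66  0.29  0.47]
18 0 0 0.0 [-0.61  0.23  0.44  2.43 -0.2   0.2  -1.57]
18 -22 0 0.0 [-0.6   0.24  0.31  2.41  0.46  0.29 -2.69]
```

The fitted model matches all poses to within about 2 mm. It shows that an 18° lean with the tool half-turned reaches the yellow key with joint margin. The body still clears the pan rim by about 11 mm. I half-turn the tool now.

```bash
Z='x'; python3 -m pendant '[[0,[0,0,0],[0,0,-1]],[0,[0,0,0],[0,0,-1]],[0,[0,0,0],[0,0,-1]],[0,[0,0,0],[0,0,-1]],[0,[0,0,0],[0,0,-1]],[0,[0,0,0],[0,0,-1]],[0,[0,0,0],[0,0,-1]],[0,[0,0,0],[0,0,-1]],[0,[0,0,0],[0,0,-1]],[0,[0,0,0],[0,0,-1]],[0,[0,0,0],[0,0,-1]],[0,[0,0,0],[0,0,-1]]]' | head -3 && python3 -m pendant '[[0,[0,0,0],[0,0,-1]],[0,[0,0,0],[0,0,-1]],[0,[0,0,0],[0,0,-1]],[0,[0,0,0],[0,0,-1]],[0,[0,0,0],[0,0,-1]],[0,[0,0,0],[0,0,-1]],[0,[0,0,0],[0,0,-1]],[0,[0,0,0],[0,0,-1]],[0,[0,0,0],[0,0,-1]],[0,[0,0,0],[0,0,-1]],[0,[0,0,0],[0,0,-1]],[0,[0,0,0],[0,0,-1]]]' | head -3 && python3 -m pendant '[[0,[0,0,0],[0,0,-1]],[0,[0,0,0],[0,0,-1]],[0,[0,0,0],[0,0,-1]],[0,[0,0,0],[0,0,-1]],[0,[0,0,0],[0,0,-1]],[0,[0,0,0],[0,0,-1]],[0,[0,0,0],[0,0,-1]],[0,[0,0,0],[0,0,-1]],[0,[0,0,0],[0,0,-1]],[0,[0,0,0],[0,0,-1]],[0,[0,0,0],[0,0,-1]],[0,[0,0,0],[0,0,-1]]]' | head -3
cat > k.py <<'E'
from h import *;from cell import readout,optics
s=readout.read_state();T=tool(s);print(s["clock"],T.round(3).tolist(),s["joint_positions"].round(2))
xs=np.array([.977,-.2115,0]);ys=np.array([.2115,.977,0]);zz=np.array([0,0,1.]);th=np.radians(18)
tz=np.sin(th)*xs-np.cos(th)*zz;tx=np.cos(th)*xs+np.sin(th)*zz   # tx: tool -x after the half turn
px=.848*xs+.53*zz;pn=-.53*xs+.848*zz
W=np.array([-tx,ys,tz]).T
print("turn deg",np.degrees(R.from_matrix(T[:3,:3].T@W).as_rotvec()).round(2))
K=dict(yellow=[467.9,9.4,51.6],green=[478.2,53.8,51.6],blue=[487.7,98.4,51.6],red=[496.9,143.6,51.6])
HUE=dict(yellow=(20,35),green=(40,85),blue=(100,130),red=(170,8))
def look(pic=None):
    c=optics.get_image("wrist")
    if pic: cv2.imwrite(pic,c["image"][:,:,::-1])
    Mi=np.linalg.inv(T@c["T_tool_cam"])
    for n,k in K.items():
        p=(Mi@np.r_[k,1])[:3];uv=p[:2]/p[2]*c["fx"]+[c["cx"],c["cy"]]
        lo,hi=HUE[n]
        f=lambda h,i:((h[...,0]>=lo)|(h[...,0]<=hi) if lo>hi else (h[...,0]>=lo)&(h[...,0]<=hi))&(h[...,1]>110)&(h[...,2]>60)
        b=blob(c,f,uv,30)
        print(n,uv.round(0),b and (b[0].round(1),b[1][2:],onz(c,b[0],51.6,s).round(1)))
def to(n,h,e=4):
    """rows to have the tip's back corner h above the key top, e up the panel from its centre"""
    p=np.array(K[n])+e*px+h*pn-8*tx-97*tz;print(n,h,p.round(1),rows(s,p),(W.T@(p-s["eef_pos"])).round(1))
E
python3 - <<'E'
from k import *
look("pics/w5.png");to("yellow",30);to("yellow",-5.5)
E
```

```text
clock: 14.05
eef_pos: [419.4, 12.4, 319.4]
tcp_rot: [0.11, 0.9, 0.4, 0.136]
clock: 15.25
eef_pos: [419.4, 12.5, 319.4]
tcp_rot: [0.163, 0.579, 0.797, 0.063]
clock: 16.45
eef_pos: [419.4, 12.5, 319.4]
tcp_rot: [0.172, 0.103, 0.979, -0.027]
16.45 [[-0.919, 0.211, 0.332, 419.429], [0.192, 0.977, -0.088, 12.477], [-0.343, -0.017, -0.939, 319.419], [0.0, 0.0, 0.0, 1.0]] [ 0.1  -0.15 -0.35  2.28  0.18  0.71  0.98]
turn deg [-0.93  2.08  0.36]
yellow [329. 152.] (array([328.4, 151.2]), array([ 20,  21, 316], dtype=int32), array([466.1,   8.6,  51.6]))
green [366. 153.] (array([365.2, 151.6]), array([ 20,  20, 307], dtype=int32), array([475.9,  53.3,  51.6]))
blue [402. 153.] (array([401.8, 152. ]), array([ 21,  21, 319], dtype=int32), array([485.6,  97.7,  51.6]))
red [440. 153.] (array([438.1, 152.3]), array([ 22,  21, 356], dtype=int32), array([495.1, 141.6,  51.6]))
yellow 30 [419.   20.  168.9] [ 53.5   9.9 140.5] [ 48.4   7.2 142.5]
yellow -5.5 [437.3  16.  138.8] [ 46.2  10.4 175.2] [ 39.9   7.2 176.9]
```

View pics/w5.png

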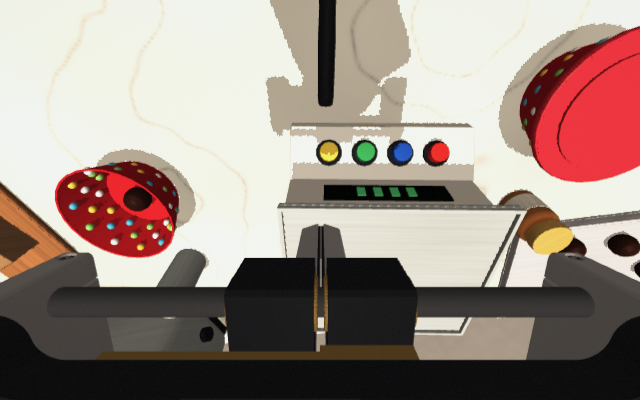

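The wrist view from the front shows all four keys on row ~152: yellow (328), green (365), blue (402), red (438). They agree with the side camera to 2 mm, so I use the mean. The truffle still sits in the bowl at (137,200).

```bash
sed -i 's/^K=.*/K=dict(yellow=[467,9,51.6],green=[477,53.5,51.6],blue=[486.7,98,51.6],red=[496,142.6,51.6])/' k.py; python3 -m pendant '[[0,[0,0,0],[-0.19,0.42,0.07]],[0,[0.28,0.04,0.79],[0,0,0]],[0,[0.28,0.04,0.79],[0,0,0]],[0,[0.28,0.04,0.79],[0,0,0]],[0,[0.28,0.04,0.79],[0,0,0]],[0,[0.28,0.04,0.79],[0,0,0]],[0,[0.28,0.04,0.79],[0,0,0]],[0,[0,0,0],[0,0,0]],[0,[0,0,0],[0,0,0]]]'
python3 - <<'E'
from k import *
look("pics/w6.png");to("yellow",30);to("yellow",-5.5)
E
```

```text
clock: 17.4
eef_pos: [417.0, 20.3, 169.1]
tcp_rot: [0.155, 0.107, 0.982, -0.016]
wrist_force: [0.0, -0.1, -0.2]
gripper_width: 0.005
grip_force: 0.0
17.4 [[-0.929, 0.216, 0.3, 417.031], [0.205, 0.976, -0.065, 20.339], [-0.307, 0.001, -0.952, 169.128], [0.0, 0.0, 0.0, 1.0]] [ 0.05  0.13 -0.37  2.43  0.57  0.38  0.53]
turn deg [-0.02 -0.11 -0.24]
yellow [319. 239.] (array([319.4, 230.8]), array([12, 29, 51], dtype=int32), array([459. ,  11.2,  51.6]))
green [375. 239.] (array([375.2, 237.3]), array([ 29,  30, 670], dtype=int32), array([475.1,  53.7,  51.6]))
blue [431. 239.] (array([431.2, 237.2]), array([ 32,  29, 691], dtype=int32), array([484.7,  97.8,  51.6]))
red [488. 239.] (array([485.5, 236.1]), array([ 36,  30, 849], dtype=int32), array([493. , 140.5,  51.6]))
yellow 30 [418.1  19.6 168.9] [-1.1 -0.5  0.5] [-1.  -0.5  0.5]
yellow -5.5 [436.4  15.6 138.8] [-9.7 -0.5 35. ] [-9.6 -0.5 35. ]
```

View pics/w6.png

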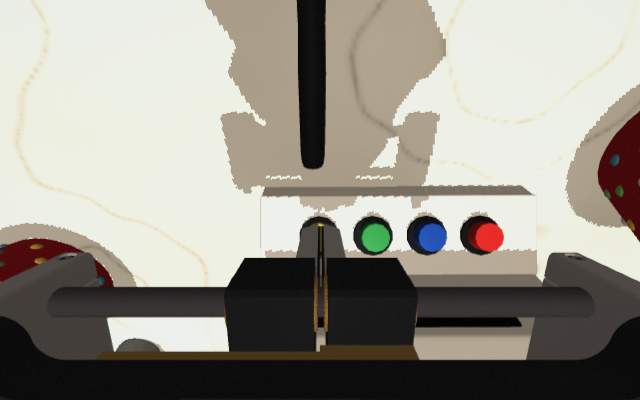

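The tip stands right over the yellow key at (319,235), and the other keys are clear. Next I approach and press in small steps, watching the force.

```bash
python3 -m pendant '[[0,[-0.12,-0.01,0.41],[0,0,0]],[0,[-0.12,-0.01,0.41],[0,0,0]],[0,[-0.022,0,0.09],[0,0,0]],[0,[-0.022,0,0.09],[0,0,0]],[0,[-0.022,0,0.09],[0,0,0]],[0,[0,0,0],[0,0,0]],[0,[0,0,0],[0,0,0]]]'
python3 - <<'E'
from k import *
to("yellow",-5.5)
E
```

```text
clock: 18.15
eef_pos: [435.8, 15.3, 141.3]
tcp_rot: [0.156, 0.107, 0.982, -0.016]
wrist_force: [0.3, -0.1, 3.2]
gripper_width: 0.003
grip_force: 1.5
18.15 [[-0.928, 0.216, 0.302, 435.784], [0.206, 0.976, -0.066, 15.297], [-0.309, 0.001, -0.951, 141.253], [0.0, 0.0, 0.0, 1.0]] [ 0.01  0.21 -0.31  2.42  0.73  0.32  0.39]
turn deg [-0.02  0.   -0.28]
yellow -5.5 [436.4  15.6 138.8] [0.2 0.4 2.5] [0.2 0.4 2.5]
```

```bash
python3 -m pendant '[[0,[-0.01,0,0.05],[0,0,0]],[0,[0,0,0],[0,0,0]]]'; python3 -m pendant '[[0,[-0.01,0,0.05],[0,0,0]],[0,[0,0,0],[0,0,0]]]';python3 -m pendant '[[0,[-0.01,0,0.05],[0,0,0]],[0,[0,0,0],[0,0,0]],[0,[0,0,0],[0,0,0]]]'
```

```text
clock: 18.35
eef_pos: [436.5, 15.1, 139.6]
tcp_rot: [0.155, 0.108, 0.982, -0.017]
wrist_force: [0.8, 0.4, 4.8]
gripper_width: 0.001
grip_force: 1.9
clock: 18.55
eef_pos: [437.1, 15.0, 138.5]
tcp_rot: [0.156, 0.107, 0.982, -0.017]
wrist_force: [-8.9, 1.6, 23.5]
gripper_width: 0.006
grip_force: 12.3
clock: 18.85
eef_pos: [437.6, 14.9, 137.7]
tcp_rot: [0.156, 0.107, 0.982, -0.017]
wrist_force: [-23.3, 2.6, 47.9]
gripper_width: 0.004
grip_force: 26.5
```

The force jump from 5 N to 48 N shows the yellow key on its stop, at the modelled depth. I retract and go to blue.

```bash
python3 -m pendant '[[0,[0.12,0,-0.49],[0,0,0]],[0,[0.12,0,-0.49],[0,0,0]],[0,[0.12,0,-0.49],[0,0,0]],[0,[0,0,0],[0,0,0]]]'
python3 - <<'E'
from k import *
to("blue",30);to("blue",1);to("blue",-6)
E
```

```text
clock: 19.25
eef_pos: [414.0, 19.8, 176.3]
tcp_rot: [0.156, 0.107, 0.982, -0.017]
wrist_force: [-0.5, 0.2, -0.6]
gripper_width: 0.005
grip_force: 0.0
19.25 [[-0.928, 0.216, 0.302, 414.027], [0.206, 0.976, -0.066, 19.822], [-0.309, 0.001, -0.951, 176.319], [0.0, 0.0, 0.0, 1.0]] [ 0.08  0.11 -0.4   2.43  0.54  0.39  0.56]
turn deg [-0.04  0.03 -0.27]
blue 30 [437.8 108.6 168.9] [-1.5 91.8  8.3] [-1.9 91.8  8.4]
blue 1 [452.8 105.3 144.3] [-8.5 91.9 36.5] [-8.9 91.8 36.5]
blue -6 [456.4 104.6 138.4] [-10.2  91.9  43.2] [-10.6  91.8  43.3]
```

```bash
python3 -m pendant '[[0,[0,0.766,0],[0,0,0]],[0,[0,0.766,0],[0,0,0]],[0,[0,0.766,0],[0,0,0]],[0,[0,0.766,0],[0,0,0]],[0,[-0.14,0,0.58],[0,0,0]],[0,[-0.14,0,0.58],[0,0,0]],[0,[0,0,0],[0,0,0]],[0,[0,0,0],[0,0,0]]]'
python3 - <<'E'
from k import *
look("pics/w7.png");to("blue",1);to("blue",-6)
E
```

```text
clock: 20.05
eef_pos: [452.1, 105.6, 144.4]
tcp_rot: [0.154, 0.107, 0.982, -0.017]
wrist_force: [-1.3, 0.7, -0.5]
gripper_width: 0.005
grip_force: 0.2
20.05 [[-0.929, 0.216, 0.3, 452.121], [0.206, 0.976, -0.066, 105.584], [-0.307, -0.0, -0.952, 144.386], [0.0, 0.0, 0.0, 1.0]] [-0.13  0.26 -0.39  2.34  0.78  0.43  0.16]
turn deg [-0.08 -0.14 -0.25]
yellow [190. 244.] (array([192.8, 241.7]), array([  39,   35, 1067], dtype=int32), array([465.5,  12. ,  51.6]))
green [255. 244.] (array([254.9, 242.2]), array([ 35,  32, 860], dtype=int32), array([475.3,  54.3,  51.6]))
blue [319. 244.] None
red [384. 244.] (array([384.5, 241.1]), array([ 36,  34, 968], dtype=int32), array([493.8, 143. ,  51.6]))
blue 1 [452.8 105.3 144.3] [-0.6 -0.1  0.2] [-0.6 -0.1  0.2]
blue -6 [456.4 104.6 138.4] [-2.4 -0.1  7. ] [-2.3 -0.1  7. ]
```

View pics/w7.png

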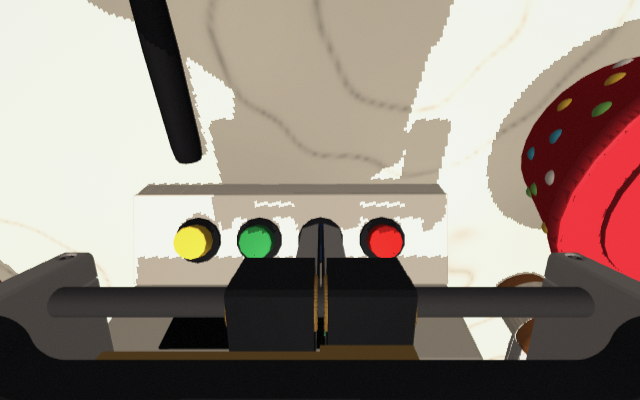

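The tip hides the blue key at (319,240), with green (255) and red (384) clear on either side. Next I press it.

```bash
python3 -m pendant '[[0,[-0.025,0,0.08],[0,0,0]],[0,[-0.025,0,0.08],[0,0,0]],[0,[-0.02,0,0.06],[0,0,0]],[0,[0,0,0],[0,0,0]]]'; python3 -m pendant '[[0,[-0.01,0,0.03],[0,0,0]],[0,[0,0,0],[0,0,0]]]'
```

```text
clock: 20.5
eef_pos: [456.4, 104.7, 139.3]
tcp_rot: [0.155, 0.107, 0.982, -0.017]
wrist_force: [-5.9, 1.3, 5.5]
gripper_width: 0.002
grip_force: 3.9
clock: 20.7
eef_pos: [456.8, 104.6, 138.8]
tcp_rot: [0.155, 0.107, 0.982, -0.017]
wrist_force: [-12.4, 1.3, 17.0]
gripper_width: 0.005
grip_force: 10.5
```

```bash
python3 -m pendant '[[0,[-0.01,0,0.03],[0,0,0]],[0,[0,0,0],[0,0,0]],[0,[0,0,0],[0,0,0]]]'; python3 -m pendant '[[0,[0.12,0,-0.49],[0,0,0]],[0,[0.12,0,-0.49],[0,0,0]],[0,[0.12,0,-0.49],[0,0,0]],[0,[0,0,0],[0,0,0]]]'
python3 - <<'E'
from k import *
to("green",30);to("green",1)
E
```

```text
clock: 21.0
eef_pos: [457.1, 104.7, 138.3]
tcp_rot: [0.155, 0.107, 0.982, -0.017]
wrist_force: [-21.3, 2.0, 29.8]
gripper_width: 0.006
grip_force: 18.1
clock: 21.4
eef_pos: [434.5, 109.8, 177.8]
tcp_rot: [0.156, 0.107, 0.982, -0.016]
wrist_force: [0.9, -0.4, 0.3]
gripper_width: 0.003
grip_force: 0.0
21.4 [[-0.928, 0.216, 0.303, 434.49], [0.206, 0.976, -0.066, 109.785], [-0.31, 0.002, -0.951, 177.809], [0.0, 0.0, 0.0, 1.0]] [-0.1   0.17 -0.45  2.35  0.65  0.49  0.27]
turn deg [ 0.01  0.09 -0.28]
green 30 [428.1  64.1 168.9] [ -0.7 -46.    9.5] [ -0.5 -46.    9.5]
green 1 [443.1  60.8 144.3] [ -7.7 -46.   37.6] [ -7.5 -46.   37.6]
```

```bash
python3 -m pendant '[[0,[0,-0.767,0],[0,0,0]],[0,[0,-0.766,0],[0,0,0]],[0,[-0.12,0,0.6],[0,0,0]],[0,[-0.12,0,0.6],[0,0,0]],[0,[0,0,0],[0,0,0]],[0,[0,0,0],[0,0,0]]]'
python3 - <<'E'
from k import *
look();to("green",1);to("green",-6)
E
```

```text
clock: 22.0
eef_pos: [441.6, 60.9, 144.0]
tcp_rot: [0.154, 0.107, 0.982, -0.017]
wrist_force: [0.5, 0.3, -0.1]
gripper_width: 0.007
grip_force: 0.1
22.0 [[-0.929, 0.216, 0.3, 441.616], [0.206, 0.976, -0.066, 60.858], [-0.307, 0.0, -0.952, 143.993], [0.0, 0.0, 0.0, 1.0]] [-0.05  0.23 -0.37  2.39  0.77  0.38  0.26]
turn deg [-0.07 -0.12 -0.26]
yellow [255. 245.] (array([256. , 242.2]), array([ 37,  32, 954], dtype=int32), array([464.6,  10.5,  51.6]))
green [320. 245.] (array([320.4, 258.8]), array([2, 3, 5], dtype=int32), array([489.6,  51.1,  51.6]))
blue [385. 245.] (array([385.1, 242.7]), array([ 35,  31, 860], dtype=int32), array([484.5,  98.5,  51.6]))
red [450. 245.] (array([448.1, 241.9]), array([  39,   35, 1057], dtype=int32), array([493.2, 141.5,  51.6]))
green 1 [443.1  60.8 144.3] [-1.5  0.3  0.1] [-1.5  0.3  0.1]
green -6 [446.7  60.1 138.4] [-3.2  0.3  6.9] [-3.2  0.3  6.9]
```

The tip hides the green key and both neighbours sit 65 px to the sides, as predicted. Next I press green.

```bash
python3 -m pendant '[[0,[-0.035,0,0.08],[0,0,0]],[0,[-0.035,0,0.08],[0,0,0]],[0,[-0.03,0,0.07],[0,0,0]],[0,[0,0,0],[0,0,0]]]'; python3 -m pendant '[[0,[-0.01,0,0.04],[0,0,0]],[0,[0,0,0],[0,0,0]],[0,[0,0,0],[0,0,0]]]'
```

```text
clock: 22.45
eef_pos: [446.6, 60.0, 138.7]
tcp_rot: [0.155, 0.107, 0.982, -0.017]
wrist_force: [-9.2, 1.8, 12.4]
gripper_width: 0.004
grip_force: 7.7
clock: 22.75
eef_pos: [447.0, 59.9, 138.1]
tcp_rot: [0.155, 0.107, 0.982, -0.017]
wrist_force: [-19.3, 2.9, 28.7]
gripper_width: 0.002
grip_force: 17.4
```

Green is on its stop. I retract clear and make a last check.

```bash
python3 -m pendant '[[0,[0.12,0,-0.49],[0,0,0]],[0,[0.12,0,-0.49],[0,0,0]],[0,[0.12,0,-0.49],[0,0,0]],[0,[0.15,0,-0.8],[0,0,0]],[0,[0.15,0,-0.8],[0,0,0]],[0,[0,0,-0.5],[0,0,0]],[0,[0,0,0],[0,0,0]],[0,[0,0,0],[0,0,0]],[0,[0,0,0],[0,0,0]]]'
python3 - <<'E'
from k import *
look();a,b=optics.get_image("wrist")["image"],optics.get_image("side")["image"]
cv2.imwrite("pics/end.png",np.hstack([a,b])[:,:,::-1][:, ::1][::2,::2].repeat(1,0))
E
```

```text
clock: 23.65
eef_pos: [396.8, 70.6, 232.8]
tcp_rot: [0.155, 0.108, 0.982, -0.017]
wrist_force: [0.3, -0.1, -0.5]
gripper_width: 0.002
grip_force: 0.0
23.65 [[-0.929, 0.216, 0.3, 396.783], [0.206, 0.976, -0.066, 70.585], [-0.308, 0.0, -0.952, 232.803], [0.0, 0.0, 0.0, 1.0]] [ 0.04 -0.02 -0.5   2.38  0.35  0.56  0.62]
turn deg [-0.06 -0.09 -0.27]
yellow [277. 223.] (array([277.4, 221.4]), array([ 24,  24, 430], dtype=int32), array([465.4,   9.5,  51.6]))
green [320. 223.] (array([320.3, 218.4]), array([ 23,  17, 270], dtype=int32), array([471.4,  54.8,  51.6]))
blue [363. 223.] (array([363.3, 221.2]), array([ 23,  23, 400], dtype=int32), array([484.9,  98.6,  51.6]))
red [406. 222.] (array([405.7, 220.8]), array([ 24,  23, 442], dtype=int32), array([494. , 142.5,  51.6]))
```

View pics/end.png

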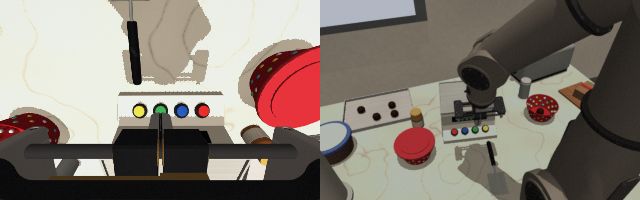

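The final pictures show all four keys up in one row, and the truffle in the bowl, which stands in its place at (541,106) in the side half. The tub, jar and can have not moved and the arm is free.

```bash
python3 -c "
from cell import arm;print(arm.close_job())"
```

```text
the job is handed in; nothing more can be done
None
```

The truffle is in the red dotted bowl, and yellow, blue and green were pressed fully down in that order and let up again; red was not pressed, and the job was handed in at about 24 s, though the hand-in returned no verdict.

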